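Close the stud polisher and hold its belt tensioner back

TASK

Get the stud polisher ready for its drive belt: first lower the loose steel lid onto the open bowl, without dropping it, so that it sits seated and level, and let go of it. Then push the sprung tensioner arm back, away from the small drive pulley, past its ratchet click and a little further, so that your gripper and not the pawl carries the spring, and finish the program while still holding it back there. Leave the lid seated and do not disturb the stud box, the hammer or the turned wooden foot.

Things in the scene. Friction and masses are not known exactly. Their poses are not given: they have to be found in the camera images.
- lid: Loose round steel lid, 132 mm across, about 0.25 kg, lying knob up on the bench. Origin: centre of the underside of its plug. From the origin upward: plug 104 mm in diameter with a chamfered lower edge, z 0 to 8 mm; flat flange 132 mm in diameter, z 8 to 14 mm; upright round dark wooden knob 24 mm in diameter, z 14 to 46 mm. Its z axis points up.
- lid_knob (a point): Point on the lid's axis inside its knob, 38 mm above the lid's origin: a good TCP point for gripping the knob from above.
- bowl: Steel polishing bowl on a round grey foot (150 mm across) with a grooved pulley (104 mm across) below the bowl; fixed to the bench; brass studs lie inside. Origin: centre of the foot's underside, on the bench. The bowl's rim is 125 mm above the bench.
- bowl_rim (a point): Centre of the bowl's mouth, at rim height. Rim 120 mm outer and 112 mm inner diameter (wall 4 mm). The seated lid has its plug inside the mouth and its flange resting on the rim: the lid's origin is then 8 mm below this point.
- tensioner: Belt tensioner: grey bed plate 230 x 240 x 10 mm (x, y, z), fixed to the bench, with the swinging arm (pivot at x +65, y 0 mm), a small grooved drive pulley (52 mm across, 44 mm high, at x -75, y +92 mm) and a sliding pawl in a guide (42 mm high, at x +65, y -52 to -120 mm). Origin: bench level, 10 mm to the -x side of the plate's centre; z up.
- idler_arm: Sprung tensioner arm, a steel bar 120 mm from pivot to tip, at 26 to 38 mm above the bench; on its tip stands a black rubber idler roller (38 mm across, 38 to 62 mm high) and above that the upright steel hand pin. Origin: on the pivot axis at bench level. Its spring pushes back with about 4 N at the pin at rest and 8 N fully back, a little more while the pawl climbs the tooth.
- grip_pin (a point): Point on the axis of the hand pin, 90 mm above the bench. The pin is a vertical steel rod 16 mm in diameter, from 62 to 110 mm above the bench, 120 mm from the pivot axis; it moves with the arm. Can be gripped from above or pushed.
- pivot (a point): Point on the vertical pivot axis of the arm, at the height of grip_pin (90 mm above the bench).
- swing (a joint): Swing of the arm, rad: 0 at rest (pin nearest the drive pulley), 0.70 at its back stop; grows counter-clockwise seen from above. In the tensioner's frame the arm points along angle 2.79 + value (from +x). The pawl clicks in behind the tooth at about 0.45; let go after that, the arm would rest on the pawl there. Held between 0.50 and 0.70 the gripper carries it.
- pawl (a joint): Slide of the sprung pawl, m: 0 fully in towards the arm's ratchet disc, up to 0.007 as it rides over the tooth; it drops back to 0 at the click.
- stud_box: Bystander: open cardboard box 80 x 110 x 45 mm, loose. Origin under its centre.
- hammer: Bystander: hammer 270 mm long lying on the bench, loose. Its handle lies along its x axis.
- bun_foot: Bystander: turned dark wooden furniture foot, 72 mm across, 66 mm high, loose. Origin under its centre.
Mind the look-alikes: they are no part of the job. What is meant by the bowl is not orange or red, and is the larger of those in its own colour.

How it is judged:
By the outcome, as a careful person would: the job done as asked, in the order asked, and still so for the second after the job is handed in, while the arm keeps its last pose, push and grip.
It also fails if it takes over 58 s, if anything falls off the work surface, if the arm or the gripper's body presses on something with over 40 N, if the wrist force passes 120 N, or if a joint passes its speed limit or range.

ROBOT

A 6-joint arm with a two-finger parallel gripper is mounted at the origin on the work surface. World frame = base frame: x ahead of the robot, y to its left, z up, the work surface at z = 0. Lengths are in m, angles in rad, forces in N, time in s.
With the tool pointing down it reaches from about 0.35 to 0.975 m from the base axis. Payload 17.4 kg.
Tool frame: the origin (TCP) lies between the finger pads, 19 mm behind the fingertips; this is the grasp point; x points along the fingers, z is the direction in which the jaws open and shut, and the axes are right-handed (so a half turn about x gives the same grasp; the last joint's range is limited). The gripper opens to 85 mm and grips with 20 to 120 N. Pads are 22 mm wide; open, the fingers measure 114 mm over their backs; the gripper's body (76 mm by 85 mm) begins 54 mm behind the grasp point. The pads swing forward as they close: fully open they stand 13 mm farther back than shut.
Start: joints at [1.239, 0.116, 1.442, -0, 1.584, -0.038], TCP at [0.195, 0.646, 0.25] pointing down, gripper open.
Joint ranges: [-2.83, 2.83], [-0.83, 2.19], [0.07, 2.5], [-1.14, 4.28], [0.01, 3], [-2.97, 2.97]. Speed limits (rad/s): [1.89, 1.89, 2.22, 3.14, 3.14, 3.14].

INTERFACE

Orientations are given as a unit quaternion [x, y, z, w].
In Python, from rig import bot gives the robot as it stands.
- The arm moves only by the tool move_arm, never from a script. Its argument "moves" is a list of rows, each a list of 2 entries, a list of its own where there are three numbers: the shift along the world's x, y, z in m, then the turn, a rotation vector about the world's x, y, z in degrees. In form: [[[tx, ty, tz], [wx, wy, wz]], ...]. A call has 1 to 12 rows; each row is the pose to reach, as a shift and turn from the pose commanded when the call began; what a row does not reach only later rows make up. A row lasts 1/10 s, in which the tool goes at most 50 mm and 8.59 degrees, less where a joint would pass 70% of its speed; a pose out of reach is approached as far as the arm can. A call with a gripper value outside its range is refused whole. "gripper" is the finger opening in m, from 0 to 0.0854, set as the call begins (left out, the last holds). The fingers move at their own pace and stop on an object; "grip_force" is the grip in N (left out, the last holds). Time passes only in rows, so rows that repeat a pose let the fingers close. It gives the time, the measured TCP pose, the force and the opening at its end, in the units of the state.
- bot.read_state(): the state, without advancing time (a new reading comes with each control period).
- bot.snapshot(name): name is "scene" or "top" or "wrist"; returns the picture (420x560x3 uint8, blue, green, red); there is no depth.
- bot.camera_params(name): a dict with "camera_matrix" (3x3 intrinsics, pixels), "R" (3x3) and "t" (3): a world point X has camera coordinates R X + t. Camera axes: x right, y down, z forward; pixel columns grow to the right and rows downward; lengths in m; the calibration is good to about 2 mm. A picture is of the moment at which its call begins: read the wrist's pose just before it. camera_params takes no time and is no camera call; for the wrist camera it gives the pose at the moment of the call.
- bot.close_job(): hands the job in, once; it reports no verdict.
The state is a dict: "t": time; "qpos": joint angles; "qd": joint speeds; "tau": joint torques, N m; "eef_pos": TCP position; "tool_rot": TCP orientation; "ft_force": force on the tool from outside, world axes, zero at the start; "moment": the same for the moment, N m; "opening": opening from 0.0 (shut) to 1.0 (fully open).
Only numpy, scipy, OpenCV 4.12 (cv2) and the standard library are available. Lean on these libraries where they do the work, as an engineer would, in place of code of your own. Each camera call takes 0.05 s, during which the arm holds its last target. There are 200 camera calls.

## Working session

There is one attempt and no reset: what is moved stays moved. The work goes in short steps, Python scripts to look and compute and a tool call to move; the robot and the scene stay as the last step left them, time stands still between calls to the robot, and variables do not carry over. Pictures are saved under pics/ and viewed, about 8 in all and at most 12, crops included, and the job is handed in when it is done.

Besides the shell and the picture viewer there is one more tool, called after "Call:" as name(argument=value, ...) on one line, values as JSON. move_arm: Moves the arm, as the interface text tells. Its arguments: {"type":"object","properties":{"moves":{"type":"array","items":{"type":"array"}},"gripper":{"type":"number"},"grip_force":{"type":"number"}},"required":["moves"]}

```bash
mkdir -p pics
cat > h.py <<'E'
import numpy as np,cv2
from rig import bot
def shot(n,f):
    p=bot.camera_params(n);im=bot.snapshot(n);cv2.imwrite('pics/'+f,im);return im,p
def ray(p,u,v,z):
    K,R,t=map(np.array,(p['camera_matrix'],p['R'],p['t']))
    c=-R.T@t;d=R.T@np.linalg.solve(K,[u,v,1.]);return c+d*(z-c[2])/d[2]
def proj(p,X):
    K,R,t=map(np.array,(p['camera_matrix'],p['R'],p['t']));q=K@(R@np.array(X)+t);return q[:2]/q[2]
E
python3 - <<'E'
from h import *
a,p=shot('top','t1.png');b,q=shot('scene','s1.png')
s=bot.read_state();print({k:np.round(v,3) for k,v in s.items()})
for x in(p,q):
  R=np.array(x['R']);print(np.round(-R.T@np.array(x['t']),3),np.round(R,2).tolist(),x['camera_matrix'][0][0])
E
```

```text
{'t': np.float64(0.1), 'qpos': array([ 1.239,  0.116,  1.442, -0.   ,  1.584, -0.038]), 'qd': array([-0.003, -0.   , -0.001, -0.   , -0.001, -0.   ]), 'tau': array([ 2.0000e-03, -7.3367e+01, -6.3379e+01, -0.0000e+00,  5.0000e-03,
       -0.0000e+00]), 'eef_pos': array([0.195, 0.646, 0.249]), 'tool_rot': array([-0.422,  0.568,  0.421,  0.567]), 'ft_force': array([-0.146,  0.704,  0.105]), 'moment': array([ 0.044, -0.006, -0.023]), 'opening': np.float64(1.001)}
[0.466 0.095 0.985] [[0.01, -1.0, -0.0], [-0.99, -0.01, -0.11], [0.11, 0.0, -0.99]] 390.8340311711852
[ 1.238 -0.245  0.74 ] [[0.45, 0.89, -0.0], [0.58, -0.3, -0.76], [-0.67, 0.34, -0.66]] 407.48112903926904
```

View pics/t1.png

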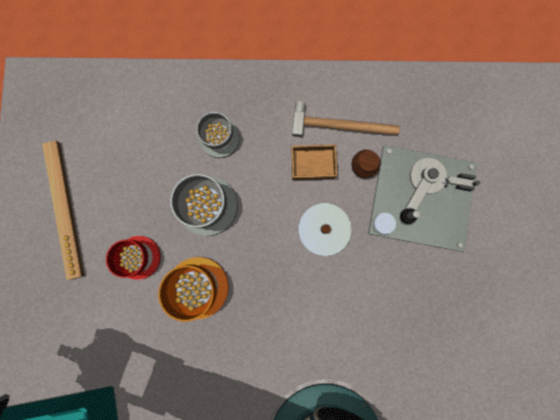

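View pics/s1.png

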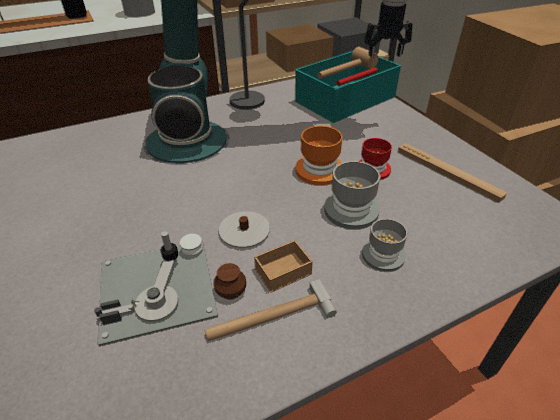

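Top view: lid knob is near (326,229) and the large grey bowl's mouth near (198,201), with the small grey, orange and red ones as decoys. The pin is near (408,215), the pivot near (432,174), the drive pulley near (385,223) and the pawl guide near (460,182). The stud box, bun foot and hammer lie beyond the lid.

Run:
```python
from h import *
p=bot.camera_params('top');q=bot.camera_params('scene');s=bot.read_state()
for n,u,v,z in [('knob',326,229,.046),('lidflange',325,229.5,.014),('bowl',198,201,.125),('bowlL',170.5,201,.125),('bowlR',226,201,.125),('pin',408,215,.1),('pivot',432,174,.05),('pulley',385,223,.044),('c1',386,147,.01),('c2',475,157,.01),('c3',464,250,.01),('c4',370,235,.01),('bun',366,163,.05),('smallbowl',215,130,.09),('box',315,163,.03),('hammerhead',299,118,.02),('orange',189,293,.12)]:
  X=ray(p,u,v,z);print(n,X.round(3),proj(q,X).round())
from scipy.spatial.transform import Rotation as R
print(R.from_quat(s['tool_rot']).as_matrix().round(3))
w=bot.camera_params('wrist');Rw=np.array(w['R']);print(-Rw.T@np.array(w['t']),Rw.round(2))
# segment lid (bright)
im=cv2.imread('pics/t1.png')
g=im.min(2);m=(g>150).astype('uint8')
for c in cv2.findContours(m,0,2)[0]:
  if cv2.contourArea(c)>200: print(cv2.fitEllipse(c))
```

```text
knob [0.505 0.003 0.046] [243. 218.]
lidflange [0.505 0.002 0.014] [243. 227.]
bowl [0.56  0.294 0.125] [354. 174.]
bowlL [0.56  0.355 0.125] [373. 167.]
bowlR [0.561 0.232 0.125] [334. 180.]
pin [ 0.536 -0.178  0.1  ] [172. 233.]
pivot [ 0.641 -0.254  0.05 ] [153. 293.]
pulley [ 0.521 -0.139  0.044] [190. 241.]
c1 [ 0.717 -0.153  0.01 ] [213. 313.]
c2 [ 0.693 -0.379  0.01 ] [100. 348.]
c3 [ 0.458 -0.342  0.01 ] [102. 262.]
c4 [ 0.493 -0.11   0.01 ] [200. 239.]
bun [ 0.666 -0.094  0.05 ] [229. 274.]
smallbowl [0.733 0.268 0.09 ] [385. 228.]
box [0.669 0.029 0.03 ] [280. 262.]
hammerhead [0.787 0.069 0.02 ] [321. 296.]
orange [0.36  0.308 0.12 ] [319. 138.]
[[-0.    -0.957  0.29 ]
 [-0.001  0.29   0.957]
 [-1.     0.    -0.001]]
[0.11760718 0.66978159 0.37248256] [[ 0.29  0.96 -0.  ]
 [ 0.91 -0.27  0.32]
 [ 0.3  -0.09 -0.95]]
((385.1067199707031, 222.67684936523438), (20.658172607421875, 21.624557495117188), 140.6931610107422)
((324.28594970703125, 229.00640869140625), (52.39302062988281, 52.682376861572266), 112.53514099121094)
((426.6790771484375, 180.81739807128906), (29.612449645996094, 51.525638580322266), 25.646806716918945)
```

Call:
move_arm(moves=[[[0.04, -0.05, 0], [0, 0, 0]], [[0.07, -0.1, 0], [0, 0, 0]], [[0.1, -0.15, 0], [0, 0, 0]], [[0.12, -0.2, 0], [0, 0, 0]], [[0.14, -0.24, 0], [0, 0, 0]], [[0.16, -0.28, 0], [0, 0, 0]], [[0.18, -0.32, 0], [0, 0, 0]], [[0.2, -0.36, 0], [0, 0, 0]], [[0.22, -0.4, 0], [0, 0, 0]], [[0.24, -0.44, 0], [0, 0, 0]], [[0.26, -0.48, 0], [0, 0, 0]], [[0.28, -0.52, 0], [0, 0, 0]]])

```text
t: 1.3
eef_pos: [0.4759, 0.124, 0.25]
tool_rot: [-0.421, 0.568, 0.421, 0.568]
ft_force: [0.8, 0.8, -0.4]
opening: 0.998
```

Call:
move_arm(moves=[[[0.01, -0.04, 0], [0, 0, 0]], [[0.02, -0.08, 0], [0, 0, 0]], [[0.03, -0.11, -0.01], [0, 0, 0]], [[0.03, -0.123, -0.03], [0, 0, 0]], [[0.03, -0.123, -0.05], [0, 0, 0]], [[0.03, -0.123, -0.05], [0, 0, 0]], [[0.03, -0.123, -0.05], [0, 0, 0]]])

```text
t: 2.0
eef_pos: [0.5054, 0.0032, 0.2003]
tool_rot: [-0.421, 0.568, 0.422, 0.568]
ft_force: [0.2, -0.7, 1.1]
opening: 1.002
```

Run:
```python
from h import *
im,p=shot('wrist','w1.png');s=bot.read_state();print(s['t'],s['eef_pos'].round(4))
print('knobguess',proj(p,[.505,.003,.046]).round(1),'tcp@.046',proj(p,[*s['eef_pos'][:2],.046]).round(1))
import pickle;pickle.dump(p,open('w1.pkl','wb'))
```

```text
2.05 [0.5057 0.0033 0.201 ]
knobguess [273.3 191.9] tcp@.046 [274.  192.6]
```

View pics/w1.png

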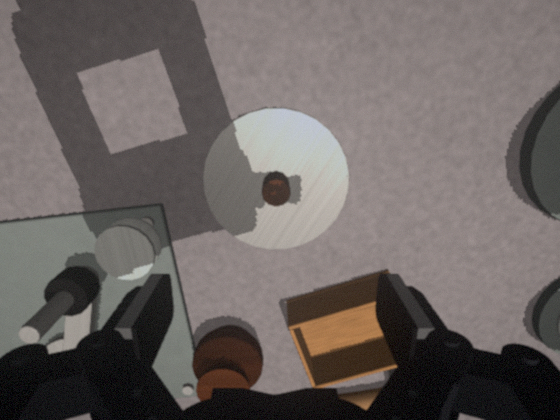

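Wrist view: the knob's top is at about (275,191), against (273,192) predicted. That is within about 1 mm, so I go down and grip.

Call:
move_arm(moves=[[[0, 0, -0.03], [0, 0, 0]], [[0, 0, -0.06], [0, 0, 0]], [[0, 0, -0.09], [0, 0, 0]], [[0, 0, -0.115], [0, 0, 0]], [[0, 0, -0.135], [0, 0, 0]], [[0, 0, -0.15], [0, 0, 0]], [[0, 0, -0.157], [0, 0, 0]], [[0, 0, -0.16], [0, 0, 0]], [[0, 0, -0.16], [0, 0, 0]]])

```text
t: 2.95
eef_pos: [0.5059, 0.0031, 0.0406]
tool_rot: [-0.422, 0.568, 0.421, 0.568]
ft_force: [0.2, 0.3, 0.3]
opening: 0.998
```

Call:
move_arm(moves=[[[0, 0, 0], [0, 0, 0]], [[0, 0, 0], [0, 0, 0]], [[0, 0, 0], [0, 0, 0]], [[0, 0, 0], [0, 0, 0]], [[0, 0, 0], [0, 0, 0]], [[0, 0, 0], [0, 0, 0]], [[0, 0, 0], [0, 0, 0]], [[0, 0, 0], [0, 0, 0]], [[0, 0, 0], [0, 0, 0]], [[0, 0, 0], [0, 0, 0]]], gripper=0.01, grip_force=60)

```text
t: 3.95
eef_pos: [0.5057, 0.003, 0.0405]
tool_rot: [-0.422, 0.568, 0.421, 0.568]
ft_force: [-1.2, -1.0, 5.4]
opening: 0.255
```

Call:
move_arm(moves=[[[0, 0, 0.005], [0, 0, 0]], [[0, 0, 0.02], [0, 0, 0]], [[0, 0, 0.04], [0, 0, 0]], [[0, 0, 0.065], [0, 0, 0]], [[0, 0, 0.09], [0, 0, 0]], [[0, 0, 0.115], [0, 0, 0]], [[0, 0, 0.14], [0, 0, 0]], [[0, 0, 0.16], [0, 0, 0]], [[0, 0, 0.175], [0, 0, 0]], [[0, 0, 0.18], [0, 0, 0]], [[0, 0, 0.18], [0, 0, 0]]])

```text
t: 5.05
eef_pos: [0.5055, 0.0031, 0.2204]
tool_rot: [-0.422, 0.568, 0.421, 0.568]
ft_force: [0.4, 0.2, -1.9]
opening: 0.259
```

Call:
move_arm(moves=[[[0.005, 0.025, 0], [0, 0, 0]], [[0.01, 0.055, 0], [0, 0, 0]], [[0.015, 0.085, 0], [0, 0, 0]], [[0.02, 0.115, 0], [0, 0, 0]], [[0.025, 0.14, 0], [0, 0, 0]], [[0.03, 0.155, 0], [0, 0, 0]], [[0.03, 0.16, 0], [0, 0, 0]], [[0.03, 0.16, 0], [0, 0, 0]]])

```text
t: 5.85
eef_pos: [0.5353, 0.1631, 0.2193]
tool_rot: [-0.421, 0.568, 0.422, 0.567]
ft_force: [0.4, -0.8, -0.8]
opening: 0.261
```

Run:
```python
from h import *
out=[]
th=np.linspace(0,2*np.pi,200)
w,pw=shot('wrist','w2.png')
for n,img,p,(x0,y0,x1,y1),k in [('top',cv2.imread('pics/t1.png'),bot.camera_params('top'),(160,165,240,245),4.5),('scene',cv2.imread('pics/s1.png'),bot.camera_params('scene'),(315,140,395,220),4.5),('wrist',w,pw,(0,0,560,420),.78)]:
  c=cv2.resize(img[y0:y1,x0:x1],None,fx=k,fy=k,interpolation=cv2.INTER_CUBIC)
  for r,col in((.06,(0,0,255)),(.056,(0,255,255))):
    P=np.array([proj(p,[.56+r*np.cos(a),.294+r*np.sin(a),.125]) for a in th])
    cv2.polylines(c,[np.int32(((P+.5-[x0,y0])*k-.5)*8)],True,col,1,16,3)
  out.append(c)
h=360
row=np.hstack(out[:2]);o=np.zeros((360+240,720,3),'uint8');o[:360]=row
b=cv2.resize(out[2],(320,240));o[360:,:320]=b
cv2.imwrite('pics/c2.png',o)
```

```text
(no output)
```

View pics/c2.png

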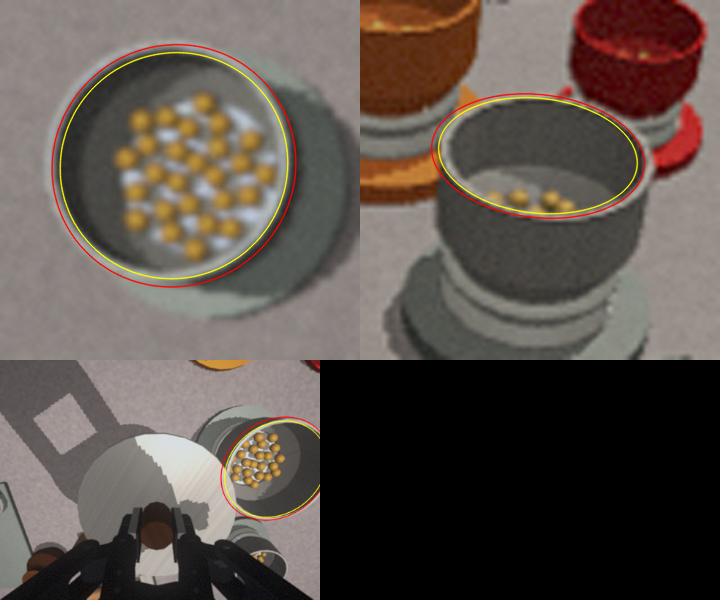

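The wrist, top and scene overlays agree on a rim centre of about (0.560, 0.295), to within 2 mm. The lid hangs level in the jaws.

Call:
move_arm(moves=[[[0.005, 0.025, 0], [0, 0, 0]], [[0.01, 0.055, 0], [0, 0, 0]], [[0.015, 0.085, 0], [0, 0, 0]], [[0.02, 0.11, 0], [0, 0, 0]], [[0.025, 0.125, 0], [0, 0, 0]], [[0.025, 0.132, 0], [0, 0, 0]], [[0.025, 0.132, -0.01], [0, 0, 0]], [[0.025, 0.132, -0.025], [0, 0, 0]], [[0.025, 0.132, -0.035], [0, 0, 0]], [[0.025, 0.132, -0.04], [0, 0, 0]], [[0.025, 0.132, -0.04], [0, 0, 0]], [[0.025, 0.132, -0.04], [0, 0, 0]]])

```text
t: 7.1
eef_pos: [0.5606, 0.2949, 0.1803]
tool_rot: [-0.421, 0.568, 0.421, 0.568]
ft_force: [0.4, -0.1, -1.2]
opening: 0.256
```

Run:
```python
from h import *
s=bot.read_state();x,y,z=s['eef_pos'];print(x,y,z,s['ft_force'])
th=np.linspace(0,2*np.pi,200);out=[]
for n in('top','scene','wrist'):
  im,p=shot(n,n+'3.png')
  c0=proj(p,[.56,.295,.125]);k=4 if n!='wrist' else 1.5
  M=np.float32([[k,0,180-k*c0[0]],[0,k,200-k*c0[1]]]) if n!='wrist' else np.float32([[.9,0,0],[0,.9,0]])
  c=cv2.warpAffine(im,M,(360,400) if n!='wrist' else (504,378),flags=cv2.INTER_CUBIC)
  for r,cx,cy,zz,col in((.06,.56,.295,.125,(0,0,255)),(.066,x,y,z-.026,(0,255,0))):
    P=np.array([proj(p,[cx+r*np.cos(a),cy+r*np.sin(a),zz]) for a in th])@M[:,:2].T+M[:,2]
    cv2.polylines(c,[np.int32(P*8)],True,col,1,16,3)
  out.append(c)
o=np.zeros((600,800,3),'uint8');o[:300,:270]=cv2.resize(out[0],(270,300));o[:400,290:650]=out[1];
o[300:,:270]=cv2.resize(out[2],(270,202))[:300] if 0 else 0
o2=cv2.resize(out[2],(264,198));o[400:598,290:554]=o2
cv2.imwrite('pics/c3.png',o)
```

```text
0.5605748236874089 0.2949285201613793 0.18032607715917978 [ 0.37483787 -0.09414986 -1.18925572]
```

View pics/c3.png

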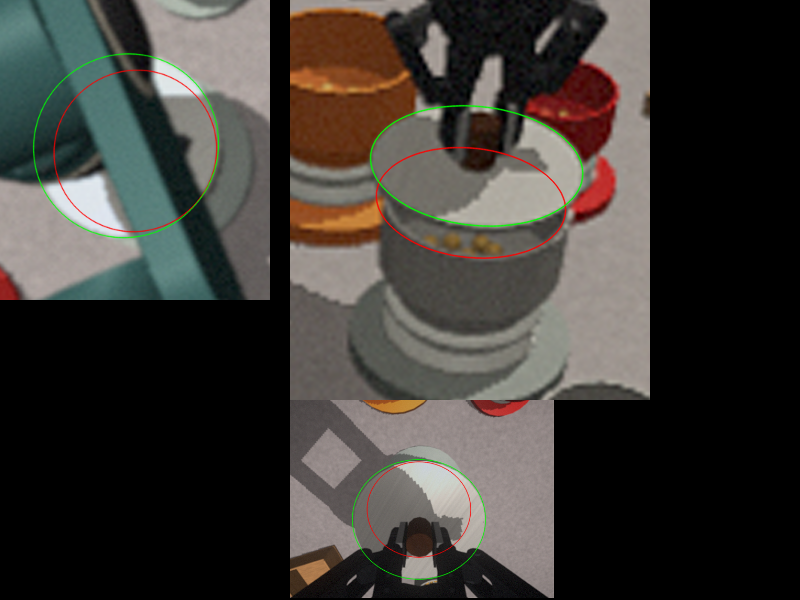

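The held lid matches its predicted outline in all views, and the bowl is perhaps 1 mm further along +y. I lower it slowly and watch the force.

Call:
move_arm(moves=[[[0, 0.001, -0.004], [0, 0, 0]], [[0, 0.001, -0.008], [0, 0, 0]], [[0, 0.001, -0.011], [0, 0, 0]], [[0, 0.001, -0.014], [0, 0, 0]], [[0, 0.001, -0.016], [0, 0, 0]], [[0, 0.001, -0.018], [0, 0, 0]], [[0, 0.001, -0.018], [0, 0, 0]]])

```text
t: 7.95
eef_pos: [0.5605, 0.2961, 0.1618]
tool_rot: [-0.421, 0.568, 0.421, 0.568]
ft_force: [1.2, 0.5, -1.8]
opening: 0.259
```

Call:
move_arm(moves=[[[0, 0, -0.001], [0, 0, 0]], [[0, 0, -0.002], [0, 0, 0]], [[0, 0, -0.003], [0, 0, 0]], [[0, 0, -0.004], [0, 0, 0]], [[0, 0, -0.004], [0, 0, 0]]])

```text
t: 8.45
eef_pos: [0.5606, 0.2963, 0.1581]
tool_rot: [-0.421, 0.568, 0.421, 0.568]
ft_force: [2.9, 2.9, -0.8]
opening: 0.258
```

Call:
move_arm(moves=[[[0.0005, 0.0005, -0.0005], [0, 0, 0]], [[0.0005, 0.0005, -0.001], [0, 0, 0]], [[0.0005, 0.0005, -0.001], [0, 0, 0]]])

```text
t: 8.75
eef_pos: [0.5609, 0.2965, 0.1579]
tool_rot: [-0.422, 0.568, 0.421, 0.568]
ft_force: [-3.4, -2.1, 7.9]
opening: 0.259
```

Call:
move_arm(moves=[[[0, 0, -0.0005], [0, 0, 0]], [[0, 0, -0.001], [0, 0, 0]], [[0, 0, -0.001], [0, 0, 0]]])

```text
t: 9.05
eef_pos: [0.561, 0.2965, 0.1579]
tool_rot: [-0.422, 0.568, 0.421, 0.568]
ft_force: [-6.0, -2.4, 15.0]
opening: 0.258
```

Contact at TCP z 0.158, where 0.1575 would mean seated. I check by picture before letting go.

```bash
cat > chk.py <<'E'
from h import *
import sys
th=np.linspace(0,2*np.pi,200)
im,p=shot('scene','x.png');c0=proj(p,[.561,.296,.13]);k=6
M=np.float32([[k,0,300-k*c0[0]],[0,k,220-k*c0[1]]]);a=cv2.warpAffine(im,M,(600,440),flags=cv2.INTER_CUBIC);b=a.copy()
for z in(.125,.131):
    P=np.array([proj(p,[.561+.066*np.cos(t),.2965+.066*np.sin(t),z]) for t in th])@M[:,:2].T+M[:,2]
    cv2.polylines(b,[np.int32(P*8)],True,(0,255,0),1,16,3)
cv2.imwrite('pics/'+sys.argv[1],cv2.resize(np.hstack([a[:,100:500],b[:,100:500]]),(800,440)))
E
python3 chk.py c4.png
```

```text
(no output)
```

View pics/c4.png

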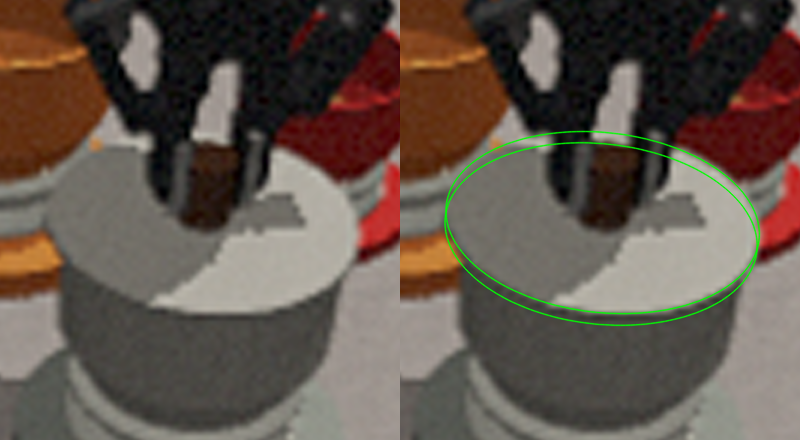

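The flange top sits on the outline for z 0.131, level and seated. I ease the load, then open.

Call:
move_arm(moves=[[[0, 0, 0.001], [0, 0, 0]], [[0, 0, 0.0015], [0, 0, 0]], [[0, 0, 0.0015], [0, 0, 0]]])

```text
t: 9.4
eef_pos: [0.561, 0.2965, 0.1579]
tool_rot: [-0.421, 0.568, 0.421, 0.568]
ft_force: [-3.1, -1.0, 7.3]
opening: 0.256
```

Call:
move_arm(moves=[[[0, 0, 0], [0, 0, 0]], [[0, 0, 0], [0, 0, 0]], [[0, 0, 0], [0, 0, 0]], [[0, 0, 0], [0, 0, 0]], [[0, 0, 0], [0, 0, 0]], [[0, 0, 0], [0, 0, 0]], [[0, 0, 0], [0, 0, 0]]], gripper=0.06)

```text
t: 10.1
eef_pos: [0.561, 0.2966, 0.1575]
tool_rot: [-0.421, 0.568, 0.421, 0.568]
ft_force: [0.3, 0.2, -0.5]
opening: 0.703
```

Call:
move_arm(moves=[[[0, 0, 0.005], [0, 0, 0]], [[0, 0, 0.015], [0, 0, 0]], [[0, 0, 0.03], [0, 0, 0]], [[0, 0, 0.05], [0, 0, 0]], [[0, 0, 0.07], [0, 0, 0]], [[0, 0, 0.09], [0, 0, 0]], [[0, 0, 0.1], [0, 0, 0]], [[0, 0, 0.1], [0, 0, 0]]])

```text
t: 10.9
eef_pos: [0.5614, 0.2968, 0.2598]
tool_rot: [-0.422, 0.567, 0.421, 0.569]
ft_force: [0.1, -0.5, -0.5]
opening: 0.704
```

Call:
move_arm(moves=[[[0, -0.03, 0], [0, 0, 0]], [[0, -0.07, 0], [0, 0, 0]], [[0, -0.11, 0], [0, 0, 0]], [[-0.01, -0.155, 0], [0, 0, 0]], [[-0.01, -0.2, 0], [0, 0, 0]], [[-0.01, -0.245, 0], [0, 0, 0]], [[-0.02, -0.29, 0], [0, 0, 0]], [[-0.02, -0.335, 0], [0, 0, 0]], [[-0.02, -0.38, 0], [0, 0, 0]], [[-0.02, -0.42, 0], [0, 0, 0]], [[-0.02, -0.45, 0], [0, 0, 0]], [[-0.02, -0.465, 0], [0, 0, 0]]])

```text
t: 12.1
eef_pos: [0.5405, -0.1706, 0.2565]
tool_rot: [-0.421, 0.569, 0.421, 0.568]
ft_force: [-0.3, 0.5, -1.0]
opening: 0.701
```

Call:
move_arm(moves=[[[0, 0, 0], [0, 0, 0]], [[0, 0, 0], [0, 0, 0]]], gripper=0.07)

```text
t: 12.3
eef_pos: [0.541, -0.1678, 0.257]
tool_rot: [-0.421, 0.568, 0.422, 0.568]
ft_force: [-0.3, 0.9, -0.4]
opening: 0.822
```

Run:
```python
from h import *
import pickle
im,p=shot('wrist','w5.png');s=bot.read_state();print(s['t'],s['eef_pos'].round(4))
pickle.dump(p,open('w5.pkl','wb'))
print('pin',proj(p,[.536,-.178,.11]).round(1),'tcp',proj(p,[*s['eef_pos'][:2],.11]).round(1))
```

```text
12.35 [ 0.541  -0.1674  0.2572]
pin [259.5 192.8] tcp [274.1 194.9]
```

View pics/w5.png

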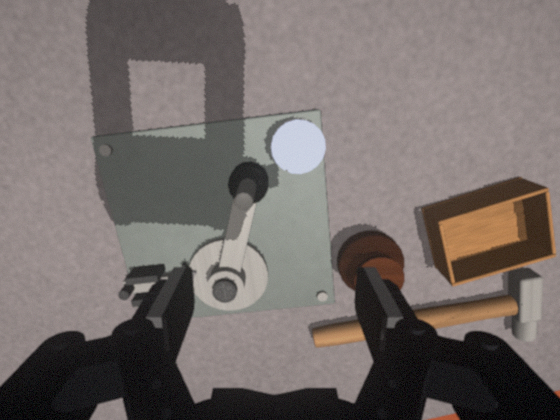

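The pin's top is at about (243,201), the roller at (248,183), the pulley's top at (298,146) and the pivot disc at (229,274). Visible plate corners are (93,137), (321,110) and (334,303).

Run:
```python
from h import *
import pickle
from scipy.optimize import least_squares
p=pickle.load(open('w5.pkl','rb'))
for n,u,v,z in [('pin',243,201,.11),('roller',248,183,.062),('pulley',298,146,.044)]: print(n,ray(p,u,v,z).round(4))
obs=[(298,146,-.075,.092,.044),(93,137,-.105,-.12,.01),(321,110,-.105,.12,.01),(334,303,.125,.12,.01)]
def W(q,x,y,z): c,s=np.cos(q[2]),np.sin(q[2]);return [q[0]+c*x-s*y,q[1]+s*x+c*y,z]
# also swing
def f(q):
  r=[proj(p,W(q,x,y,z))-[u,v] for u,v,x,y,z in obs]
  a=2.79+q[3];P=lambda z:W(q,.065+.12*np.cos(a),.12*np.sin(a),z)
  r+=[proj(p,P(.11))-[243,201],proj(p,P(.062))-[248,183]]
  return np.ravel(r)
s=least_squares(f,[.58,-.25,-.1,0]);q=s.x;print(q.round(4),s.fun.round(1))
print('pivot',np.round(W(q,.065,0,0),4))
for v in(0,q[3],.1,.2,.3,.4,.45,.5,.55,.6,.65):
  a=2.79+v;print(round(v,2),np.round(W(q,.065+.12*np.cos(a),.12*np.sin(a),.09),4))
```

```text
pin [ 0.5387 -0.1927  0.11  ]
roller [ 0.5369 -0.1914  0.062 ]
pulley [ 0.5204 -0.1376  0.044 ]
[ 0.5788 -0.2405 -0.1796  0.0117] [ 1.4  0.7 -3.5 -1.   1.  -1.5  1.7  1.   0.2 -0.2 -0.6  2. ]
pivot [ 0.6427 -0.2521  0.    ]
0 [ 0.5393 -0.1913  0.09  ]
0.01 [ 0.5386 -0.1925  0.09  ]
0.1 [ 0.5337 -0.2019  0.09  ]
0.2 [ 0.5292 -0.213   0.09  ]
0.3 [ 0.5259 -0.2246  0.09  ]
0.4 [ 0.5238 -0.2364  0.09  ]
0.45 [ 0.5231 -0.2423  0.09  ]
0.5 [ 0.5228 -0.2483  0.09  ]
0.55 [ 0.5227 -0.2543  0.09  ]
0.6 [ 0.523  -0.2603  0.09  ]
0.65 [ 0.5236 -0.2663  0.09  ]
```

Call:
move_arm(moves=[[[-0.001, -0.012, -0.01], [0, 0, 0]], [[-0.0025, -0.025, -0.03], [0, 0, 0]], [[-0.0025, -0.025, -0.06], [0, 0, 0]], [[-0.0025, -0.025, -0.09], [0, 0, 0]], [[-0.0025, -0.025, -0.115], [0, 0, 0]], [[-0.0025, -0.025, -0.14], [0, 0, 0]], [[-0.0025, -0.025, -0.155], [0, 0, 0]], [[-0.0025, -0.025, -0.163], [0, 0, 0]], [[-0.0025, -0.025, -0.166], [0, 0, 0]], [[-0.0025, -0.025, -0.166], [0, 0, 0]]])

```text
t: 13.35
eef_pos: [0.5387, -0.1935, 0.092]
tool_rot: [-0.422, 0.568, 0.421, 0.568]
ft_force: [0.9, 0.4, 0.8]
opening: 0.815
```

Call:
move_arm(moves=[[[0, 0, 0], [0, 0, 0]], [[0, 0, 0], [0, 0, 0]], [[0, 0, 0], [0, 0, 0]], [[0, 0, 0], [0, 0, 0]], [[0, 0, 0], [0, 0, 0]], [[0, 0, 0], [0, 0, 0]], [[0, 0, 0], [0, 0, 0]], [[0, 0, 0], [0, 0, 0]], [[0, 0, 0], [0, 0, 0]], [[0, 0, 0], [0, 0, 0]]], gripper=0.005, grip_force=40)

```text
t: 14.35
eef_pos: [0.5387, -0.1932, 0.0919]
tool_rot: [-0.422, 0.568, 0.421, 0.568]
ft_force: [-0.6, 4.4, 5.6]
opening: 0.18
```

Pin gripped (opening about 15.4 mm). Now I follow the arc to a swing of about 0.4 and check the forces.

Call:
move_arm(moves=[[[-0.0025, -0.0045, 0], [0, 0, 0]], [[-0.005, -0.0095, 0], [0, 0, 0]], [[-0.0073, -0.015, 0], [0, 0, 0]], [[-0.0095, -0.0205, 0], [0, 0, 0]], [[-0.0112, -0.0265, 0], [0, 0, 0]], [[-0.0128, -0.032, 0], [0, 0, 0]], [[-0.014, -0.038, 0], [0, 0, 0]], [[-0.0149, -0.044, 0], [0, 0, 0]], [[-0.0149, -0.044, 0], [0, 0, 0]]])

```text
t: 15.25
eef_pos: [0.5234, -0.2373, 0.0917]
tool_rot: [-0.421, 0.568, 0.422, 0.568]
ft_force: [-2.3, 8.4, 6.6]
opening: 0.179
```

Call:
move_arm(moves=[[[-0.0004, -0.003, 0], [0, 0, 0]], [[-0.0006, -0.006, 0], [0, 0, 0]], [[-0.0008, -0.009, 0], [0, 0, 0]], [[-0.0009, -0.012, 0], [0, 0, 0]], [[-0.001, -0.015, 0], [0, 0, 0]], [[-0.001, -0.018, 0], [0, 0, 0]], [[-0.0009, -0.021, 0], [0, 0, 0]], [[-0.0007, -0.024, 0], [0, 0, 0]], [[-0.0007, -0.024, 0], [0, 0, 0]], [[-0.0007, -0.024, 0], [0, 0, 0]], [[-0.0007, -0.024, 0], [0, 0, 0]]])

```text
t: 16.35
eef_pos: [0.5228, -0.2607, 0.0916]
tool_rot: [-0.421, 0.568, 0.422, 0.568]
ft_force: [-1.5, 9.0, 6.3]
opening: 0.172
```

```bash
python3 chk.py c6.png
python3 - <<'E'
from h import *
s=bot.read_state();X=s['eef_pos'];print(s['t'],X.round(4),s['ft_force'].round(1),s['opening'])
d=X[:2]-[.6427,-.2521];print('r',np.hypot(*d),'swing',np.arctan2(d[1],d[0])%(2*np.pi)-2.79+.1796)
w,p=shot('wrist','w6.png');x=cv2.imread('pics/x.png');c=cv2.imread('pics/c6.png')
o=np.zeros((600,800,3),'uint8');o[:300,:400]=cv2.resize(w,(400,300));o[:300,400:]=cv2.resize(x,(400,300))
t,_=shot('top','t6.png');o[300:,:400]=cv2.resize(t,(400,300));o[300:,400:]=cv2.resize(x[190:370,60:300],(400,300),interpolation=2);cv2.imwrite('pics/o6.png',o)
E
```

```text
16.4 [ 0.5228 -0.2607  0.0916] [-1.   8.2  4.1] 0.1777761878994791
r 0.12017671031551072 swing 0.6025708598326951
```

View pics/o6.png

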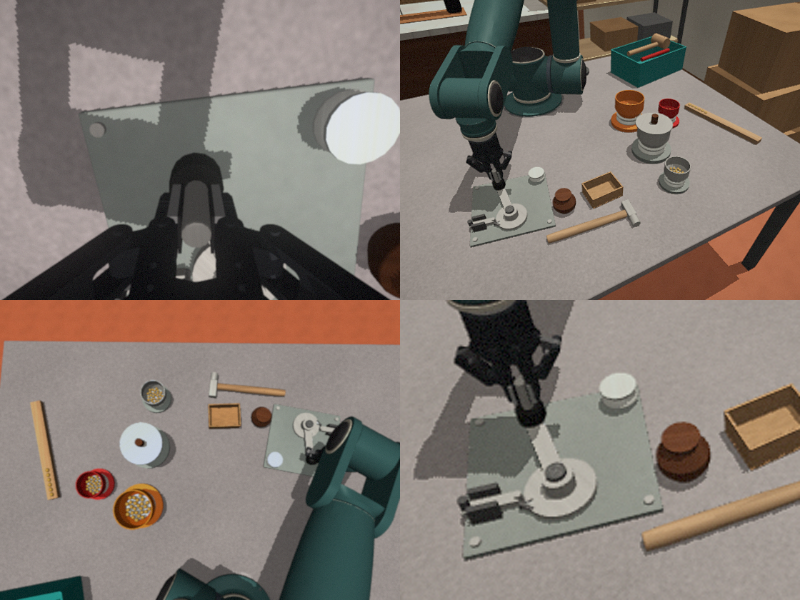

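View pics/c6.png

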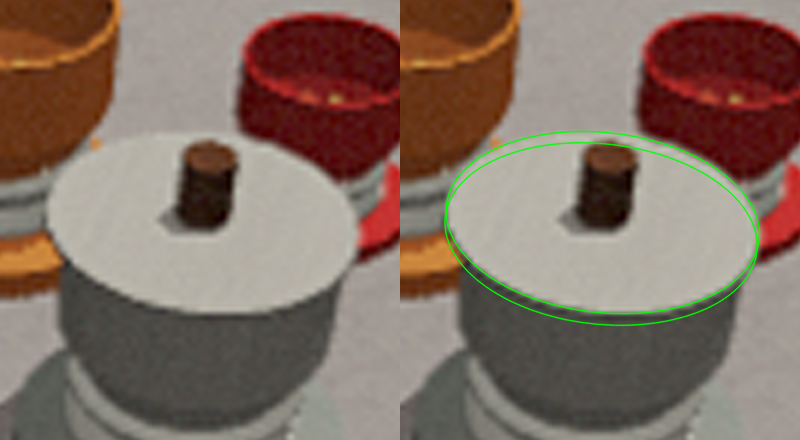

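The lid is seated and level. The pin is held at a swing of about 0.60 with 8 N of spring in the gripper, and the bystanders have not moved. I hand in.

```bash
python3 -c "
from rig import bot
print(bot.close_job())"
```

```text
the job is handed in; nothing more can be done
None
```

The job is handed in at 16.4 s robot time. The lid was lowered onto the large grey bowl and released there. The tensioner arm was then pushed back past the click, and the gripper is still holding it.

Last checks:
- **Lid:** in the scene picture taken after release, the flange top matches the outline for z = 0.131 m, so it is seated and level. On the way down the wrist force reached 15 N at most in the readings, and contact came 0.4 mm above the height I had worked out for seating.
- **Tensioner arm:** the TCP pose puts the swing at about 0.60 rad (target 0.50 to 0.70), 120.2 mm from the pivot (120 mm given). The gripper reads about 8 N pushing back, which fits the spring near full travel, so it rather than the pawl carries the load. I did not measure the pawl's drop at the click; I inferred it from the swing.
- **Bystanders:** the stud box, hammer and wooden foot look unmoved in the last pictures, judged by eye.

One disagreement: the scene camera put the bowl about 2 mm further along +y than the top camera did. I aimed between the two, and the plug's clearance took up the difference.

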